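Catch the rolling gas-cylinder trolley on its buffer and ease it home

TASK

Pull the red pin fully up and leave it up, so that the loaded trolley rolls off down the green track by itself, untouched for its first 150 mm. After that, still running, catch it with the hand on its orange sprung buffer only, so gently that the buffer never goes in by more than half of its 24 mm travel, and bring it to a stop held there for two seconds with its white pointer alongside the yellow plate. Then let it down slowly against the stop horns at the lower end without a bump, take the hand away, and leave everything else on the bench alone.

Things in the scene. Friction and masses are not known exactly. Their poses are not given: they have to be found in the camera images.
- track: Bright green fixed track, two rails, 680 mm long, 82 mm wide, in a new place each time. Origin on the bench under its middle; x level along it DOWNHILL, y to the left of that, z up. Slope 0.0205 rad down towards +x. The two dark stop horns at the lower end stand 31 to 47 mm off the middle line, tops below the buffer's axis; the space ahead of the buffer is free from 5 mm over the rails.
- trolley (a joint): Travel of the low steel trolley down the slope, m: 0 parked behind the pin, 0.48 against the stop horns. Nominal mass with load 0.8 kg (hidden: 0.85 to 1.3 times that); viscous rolling drag 0.9 N per m/s; gravity pulls it with mass x 9.81 x 0.0205, so nominal time constant 0.9 s and final free speed 0.18 m/s.
- buffer (a joint): Compression of the trolley's sprung buffer, m: 0 free, 0.024 bottomed. Spring 40 N/m, hardly damped (1 N per m/s), no preload: at rest on the slope the trolley presses it in by about 4 mm.
- buffer_face (a point): Centre of the downhill face of the orange buffer disc (40 mm diameter) on the trolley's nose, on the track's middle line, 37 mm above the rails; its x axis points downhill. Free, it lies 100 mm downhill of the trolley's centre, 45 mm ahead of the trolley's nose plate.
- pointer (a point): Tip of the trolley's white pointer: level with the trolley's centre along the track, 82 mm off the middle line on the track's -y side. The trolley's deck is 110 mm long, 90 mm wide; a small dark green gas cylinder (40 mm diameter) is strapped along it, top 27 mm above the buffer's axis; a red lug on the +y side leans on the pin.
- zone: Yellow plate fixed on the bench beside the track on its -y side, 140 mm long along the track, 14 mm thick, 62 mm high, at another place along the track each time. Origin under its middle, axes parallel to the track's (x downhill); its ends are at x = -70 and +70 mm.
- pin (a joint): Lift of the latch pin, m: 0 down (trolley held), 0.030 fully up; the trolley is free from about 0.018. Slides straight up with 2 N of friction and stays where it is left.
- pin_grip (a point): Middle of the pin's red knob (round, 30 mm diameter, 26 mm high, upright axis); moves with the pin. It stands beside the track on its +y side, 70 mm off the middle line, next to the parked trolley's nose. With the pin down the knob's underside is 27 mm above the grey guide bracket and 16 mm above the trolley's highest point.
- hammer: Loose hammer on the bench, a bystander. Origin under its middle, handle along its x axis.
- wrench: Loose wrench on the bench, a bystander. Origin under its middle, along its x axis.
- jar: Amber glass jar with black cap, 64 mm diameter, 85 mm high, a bystander. Origin under its middle.
- tin: Red tin can, 74 mm diameter, 100 mm high, a bystander. Origin under its middle.
- offcut: Wooden offcut 90 x 140 x 40 mm, a bystander. Origin under its middle.
- tray: Blue tray of bar stock, 160 x 240 x 50 mm, a bystander. Origin under its middle.
Not all that is in view belongs to the job. Of the things like the zone, leave any that is purple or turquoise; of the rest the smaller one is meant.

How it is judged (in metres and radians):
On the way, in this order (a step that is already met when the one before it is completed fails the run):
1. the pin is pulled up and the trolley runs free, untouched, faster than 0.1 m/s and 150 mm or more from its parking place (value of joint pin above 0.018 m and value of joint trolley above 0.145 m and velocity of joint trolley above 0.1 m/s and contact force between the fingers and trolley below 0.1 N), for 0.03 s.
2. the trolley is stopped (under 0.04 m/s) on its buffer, which the hand presses in, with the pointer alongside the yellow plate, for 1.5 s (x of pointer in the frame of zone between -0.075 and 0.075 m and velocity of joint trolley between -0.04 and 0.04 m/s and value of joint buffer above 0.001 m and contact force between the fingers and buffer above 0.03 N), for 1.5 s.
At the end, for the whole second after the job is handed in: The trolley rests against the lower stop horns (travel over 470 mm of 480), still, its buffer free, the pin still up (over 18 mm), and the hand touches nothing (value of joint trolley above 0.47 m and velocity of joint trolley between -0.02 and 0.02 m/s and value of joint pin above 0.018 m and value of joint buffer below 0.006 m).
It fails at once if the buffer is pressed in by more than 13 mm (value of joint buffer above 0.013 m).
It fails at once if the trolley runs into the stop horns faster than 0.12 m/s (value of joint trolley above 0.47 m and velocity of joint trolley above 0.12 m/s).
It fails at once if the fingers push the trolley elsewhere than on its buffer (contact force between the fingers and trolley above 1 N and contact force between the fingers and buffer below 0.1 N).
It fails at once if the hand touches the running trolley within its first 145 mm of travel (contact force between the fingers and trolley above 0.2 N and value of joint trolley between 0.01 and 0.145 m).
It fails at once if a bystander on the bench is moved by more than 30 mm (distance of any of hammer, wrench, jar, tin, offcut, tray from where it was at the start of the episode above 0.03 m).
It also fails if it takes over 42 s, if anything falls off the work surface, if the arm or the gripper's body presses on something with over 40 N, if the wrist force passes 120 N, or if a joint passes its speed limit or range.

ROBOT

A 6-joint arm with a two-finger parallel gripper is mounted at the origin on the work surface. World frame = base frame: x ahead of the robot, y to its left, z up, the work surface at z = 0. Lengths are in mm, angles in degrees, forces in N, time in s.
With the tool pointing down it reaches from about 300 to 850 mm from the base axis. Payload 4.2 kg.
Tool frame: the origin (TCP) lies midway between the tips of the shut fingers; the grasp point (between the pads) lies 19 mm behind it; z points along the fingers, y is the line along which they close (so a half turn about z gives the same grasp; the last joint's range is limited). The gripper opens to 91 mm and grips with 3 to 60 N. Pads are 32 mm wide; open, the fingers measure 118 mm over their backs; the gripper's body (76 mm by 178 mm) begins 60 mm behind the grasp point.
Start: joints at [-66.291, 18.312, 89.639, -0, 72.044, -1.146], TCP at [241.69, -521.756, 213.976] pointing down, gripper open.
Joint ranges: [-177.97, 177.97], [-48.28, 115.42], [12.27, 149.76], [-77.06, 257.06], [2.81, 150.46], [-146.56, 146.56]. Speed limits (degrees/s): [147.25, 147.25, 180, 180, 180, 180].

INTERFACE

Orientations are given as [roll, pitch, yaw] about the fixed x, y, z axes, in that order (R = Rz(yaw) Ry(pitch) Rx(roll)).
In Python, from workcell import env gives the robot as it stands.
- The arm moves only by the tool send_rows, never from a script. Its argument "steps" is a list that holds one entry, the list of rows, each a list of 5 numbers: the shift along the tool's x, y, z scaled (see below), then the turn about the tool's z scaled (see below), then the opening, from 0 (shut) to 1 (fully open). In form: [[[dx, dy, dz, yaw, fingers], ...]]. A call has 1 to 5 rows; each row shifts and turns the commanded pose from where the row before left it, along the tool's axes as they then stand; what a row does not reach is not made up. The controller multiplies each number of a shift by 0.04 m and each number of a turn by 0.12 rad. A row lasts 1/12 s, in which the tool goes at most 41.7 mm and 7.16 degrees, less where a joint would pass 70% of its speed; a pose out of reach is approached as far as the arm can. A call with a number of a shift or a turn outside -1 to 1 is refused whole. A call with a gripper value outside its range is refused whole. The fingers move at their own pace and stop on an object; "squeeze" is the grip in N (left out, the last holds). Time passes only in rows, so rows that do not move let the fingers close. It gives the time, the measured TCP pose, the force, the opening and the grip force at its end, in the units of the state.
- env.state(): the state, without advancing time (a new reading comes with each control period).
- env.grab_frame(name): name is "scene" or "top"; returns a dict with "pixels" (480x640x3 uint8, red, green, blue), "depth" (480x640 float32, mm along the optical axis (not along the pixel's ray), 0 where there is no reading), "intrinsics" (3x3 intrinsics, pixels), "cam_to_world" (4x4, takes a point from camera to world coordinates). Camera axes: x right, y down, z forward; pixel columns grow to the right and rows downward; lengths in mm; the calibration is good to about 2 mm. A picture is of the moment at which its call begins.
- env.job_done(): hands the job in; it is judged then, once.
The state is a dict: "time_s": time; "qpos": joint angles; "qvel": joint speeds; "effort": joint torques, N m; "ee_pos": TCP position; "ee_rot": TCP orientation; "force": force on the tool from outside, world axes, zero at the start; "torque": the same for the moment, N m; "gripper_width": finger opening in mm; "gripper_force": force on a finger pad.
Only numpy, scipy, OpenCV 4.12 (cv2) and the standard library are available. Lean on these libraries where they do the work, as an engineer would, in place of code of your own. Each camera call takes 0.05 s, during which the arm holds its last target. There are 200 camera calls.

## Working session

There is one attempt and no reset: what is moved stays moved. The work goes in short steps, Python scripts to look and compute and a tool call to move; the robot and the scene stay as the last step left them, time stands still between calls to the robot, and variables do not carry over. Pictures are saved under pics/ and viewed, at most 10 in all, crops included, and the job is handed in when it is done.

Besides the shell and the picture viewer there is one more tool, called after ">>>" as name([rows], argument=value, ...), one row to a line, values as JSON. send_rows: Moves the arm, as the interface text tells. Shifts and turns lie within -1 to 1; 1 stands for 0.04 m of shift or 0.12 rad of turn. Its arguments: {"type":"object","properties":{"steps":{"type":"array"},"squeeze":{"type":"number"}},"required":["steps"]}

```bash
ls; mkdir -p pics; python3 - <<'E'
from workcell import env
import cv2,numpy as np
for n in("scene","top"):
    f=env.grab_frame(n); np.savez(n+"0.npz",**f); cv2.imwrite(f"pics/{n}0.png",f["pixels"][...,::-1])
    print(f["intrinsics"],f["cam_to_world"].round(3))
print(env.state())
E
```

```text
pics
[[598.29232795   0.         321.93559313]
 [  0.         598.29232795 242.0298021 ]
 [  0.           0.           1.        ]] [[ 8.780000e-01  2.850000e-01 -3.840000e-01  1.131932e+03]
 [ 4.780000e-01 -5.160000e-01  7.110000e-01 -1.025595e+03]
 [ 4.000000e-03 -8.080000e-01 -5.890000e-01  1.014818e+03]
 [ 0.000000e+00  0.000000e+00  0.000000e+00  1.000000e+00]]
[[602.62208556   0.         317.36512465]
 [  0.         602.62208556 244.14677614]
 [  0.           0.           1.        ]] [[ 2.400000e-02 -9.970000e-01  6.900000e-02  4.400850e+02]
 [-1.000000e+00 -2.300000e-02  1.300000e-02  6.077300e+01]
 [-1.100000e-02 -6.900000e-02 -9.980000e-01  1.654276e+03]
 [ 0.000000e+00  0.000000e+00  0.000000e+00  1.000000e+00]]
{'time_s': 0.1, 'qpos': array([-6.62892924e+01,  1.83473939e+01,  8.96978994e+01, -6.74402466e-04,
        7.20438780e+01, -1.14566127e+00]), 'qvel': array([ 0.1430813 , -0.12164553, -0.12087573, -0.01644136,  0.05319396,
        0.09600479]), 'effort': array([ 4.45194446e-04, -4.13333201e+01, -2.32509309e+01,  7.29254354e-02,
        4.22018662e-02, -4.23131405e-05]), 'ee_pos': array([ 241.52117901, -521.33218822,  213.22048595]), 'ee_rot': array([-1.79910834e+02, -1.14180961e-03,  2.48565764e+01]), 'force': array([ 0.92568945, -0.19169673, -0.66243847]), 'torque': array([-0.0184073 ,  0.02810837,  0.05219468]), 'gripper_force': 0.0, 'gripper_width': 91.0967044522927}
```

View pics/scene0.png

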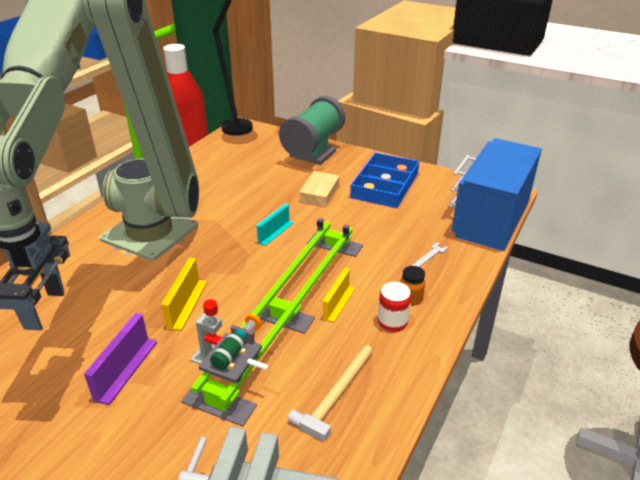

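View pics/top0.png

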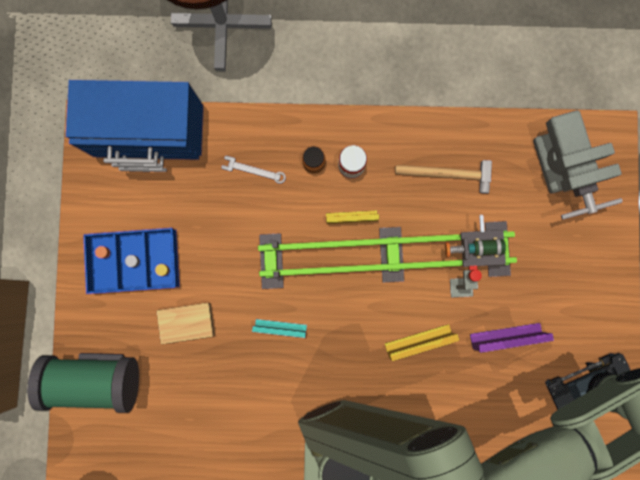

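The scene view shows the red knob at about (210,308), the orange buffer at (253,323) and the small yellow zone at (338,295). The top view shows the knob at (475,275), the buffer at (451,249), the zone at (352,217), the horns near (265,260) and the white pointer at (482,223). Downhill is world +y.

```bash
cat > h.py <<'E'
import numpy as np,cv2
def load(n): return dict(np.load(n))
def hsv(f): return cv2.cvtColor(f["pixels"],cv2.COLOR_RGB2HSV)
def mask(f,lo,hi,box):
    m=cv2.inRange(hsv(f),np.array(lo),np.array(hi)); k=np.zeros_like(m); x0,y0,x1,y1=box; k[y0:y1,x0:x1]=m[y0:y1,x0:x1]; return k
def pts(f,m):
    v,u=np.nonzero(m); d=f["depth"][v,u]; ok=d>0; u,v,d=u[ok],v[ok],d[ok]
    K=f["intrinsics"]; p=np.stack([(u-K[0,2])/K[0,0]*d,(v-K[1,2])/K[1,1]*d,d,np.ones_like(d)])
    return (f["cam_to_world"]@p)[:3].T
def ray(f,u,v,z):
    K=f["intrinsics"];T=f["cam_to_world"];d=T[:3,:3]@np.array([(u-K[0,2])/K[0,0],(v-K[1,2])/K[1,1],1]);o=T[:3,3];return o+d*(z-o[2])/d[2]
E
python3 - <<'E'
from h import *
np.set_printoptions(precision=1,suppress=True)
t=load("top0.npz");s=load("scene0.npz")
def show(n,f,m):
    p=pts(f,m);v,u=np.nonzero(m)
    print(n,len(p),"px",u.min(),u.max(),v.min(),v.max(),"mean px",u.mean(),v.mean(),"\n  med",np.median(p,0),"p2",np.percentile(p,2,0),"p98",np.percentile(p,98,0))
    return p
g=show("rails T",t,mask(t,(35,150,100),(50,255,255),(250,220,525,290)))
gs=show("rails S",s,mask(s,(35,150,100),(50,255,255),(180,210,370,420)))
for n,p in(("T",g),("S",gs)):
    c,vec=p.mean(0),np.linalg.svd(p-p.mean(0))[2][0]; print(n,c,vec*1000, "yaw",np.degrees(np.arctan2(vec[1],vec[0])))
m=mask(t,(35,150,100),(50,255,255),(250,220,525,290)); print("minrect",cv2.minAreaRect(np.argwhere(m)[:,::-1].astype(np.float32)))
show("knob T",t,mask(t,(0,170,120),(5,255,255),(466,264,486,286)))
show("knob S",s,mask(s,(0,170,120),(5,255,255),(200,298,222,320)))
show("buf T",t,mask(t,(7,170,120),(18,255,255),(440,240,462,258)))
show("buf S",s,mask(s,(5,170,120),(18,255,255),(240,312,264,332)))
show("zone T",t,mask(t,(22,150,100),(32,255,255),(320,205,385,228)))
show("zone S",s,mask(s,(22,150,100),(32,255,255),(318,265,358,325)))
show("ptr T",t,mask(t,(0,0,190),(180,60,255),(474,212,490,234)))
show("ptr S",s,mask(s,(0,0,190),(180,60,255),(244,355,270,372)))
E
python3 - <<'E'
import cv2
a=cv2.imread('pics/top0.png')[195:300,430:530];b=cv2.imread('pics/scene0.png')[280:420,175:300]
a=cv2.resize(a,(400,420),interpolation=2);b=cv2.resize(b,(375,420),interpolation=2)
cv2.imwrite('pics/c0.png',cv2.hconcat([a,b]))
E
```

```text
rails T 2814 px 258 516 232 276 mean px 366.89455060155694 254.7837933474876 
  med [524.7 -60.6  57.4] p2 [ 470.9 -425.2   -0. ] p98 [583.8 222.1  69.8]
rails S 3414 px 192 351 222 410 mean px 272.2434325744308 317.2524810274372 
  med [ 546.5 -138.4   52.8] p2 [ 476.4 -437.1    9. ] p98 [596.7 214.1  66.2]
T [525.8 -49.8  53.8] [-75.4 996.9 -22.8] yaw 94.32700313660933
S [ 540.3 -154.3   49.1] [  94.1 -995.5    8.9] yaw -84.60029570417471
minrect ((386.7738037109375, 253.96621704101562), (32.75936508178711, 257.3766174316406), 86.54669189453125)
knob T 136 px 469 480 266 280 mean px 474.5882352941176 273.49264705882354 
  med [ 478.9 -311.4  169.1] p2 [ 464.  -331.    84.4] p98 [ 499.6 -296.3  177.3]
knob S 177 px 204 216 300 315 mean px 210.06214689265536 307.2090395480226 
  med [ 483.2 -316.3  167.1] p2 [ 466.2 -327.2  149.3] p98 [ 491.6 -302.1  172.1]
buf T 52 px 446 450 242 257 mean px 447.63461538461536 249.01923076923077 
  med [ 542.2 -252.2  113.7] p2 [ 524.4 -281.2   -1.4] p98 [ 569.  -247.6  126.2]
buf S 215 px 240 263 312 331 mean px 253.1627906976744 321.28837209302327 
  med [ 527.8 -252.4   89.9] p2 [ 440.4 -260.9   -4.3] p98 [ 562.  -151.2  118.4]
zone T 495 px 326 378 211 222 mean px 351.7068273092369 216.5140562248996 
  med [626.5  -8.5  58. ] p2 [612.3 -74.7  -1.4] p98 [647.2  57.6  68.4]
zone S 899 px 318 354 265 321 mean px 336.95105672969964 295.5528364849833 
  med [631.6 -19.4  26.9] p2 [581.3 -82.   -1. ] p98 [648.6  70.1  63.4]
ptr T 49 px 480 483 215 230 mean px 481.83673469387753 222.3877551020408 
  med [ 615.8 -344.4   93. ] p2 [ 595.4 -369.6    1.8] p98 [ 639.6 -340.3  100.2]
ptr S 101 px 247 267 359 368 mean px 257.1188118811881 363.4752475247525 
  med [ 609.2 -345.8   89.6] p2 [ 565.6 -351.4   -3.2] p98 [ 635.7 -270.1   93.9]
```

View pics/c0.png

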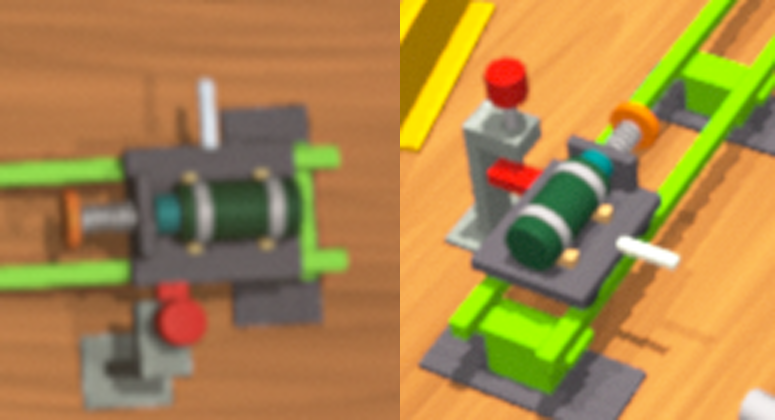

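```bash
python3 - <<'E'
from h import *
np.set_printoptions(precision=2,suppress=True)
t=load("top0.npz");s=load("scene0.npz")
m=mask(t,(35,150,100),(50,255,255),(285,225,450,290))
p=pts(t,m);p=p[p[:,2]>40]
A=np.c_[p[:,1],np.ones(len(p))]
for _ in range(3):
    c=np.linalg.lstsq(A,p[:,2],rcond=None)[0];r=p[:,2]-A@c;k=abs(r)<6;p,A=p[k],A[k]
print("rail z = ",c,"z at y=-300,-60,200",[c[0]*y+c[1] for y in(-300,-60,200)])
P=[]
for u in list(range(290,380))+list(range(406,446)):
    v=np.nonzero(m[:,u])[0]; g=np.split(v,np.nonzero(np.diff(v)>5)[0]+1)
    if len(g)==2:
        for i,q in enumerate(g): 
            y=ray(t,u,q.mean(),60)[1]; z=c[0]*y+c[1]; P.append([*ray(t,u,q.mean(),z)[:2],i])
P=np.array(P)
for i in(0,1):
    q=P[P[:,2]==i];print(i,np.polyfit(q[:,1],q[:,0],1),len(q))
f=np.mean([np.polyfit(P[P[:,2]==i][:,1],P[P[:,2]==i][:,0],1) for i in(0,1)],0)
d=np.array([f[0],1]);d/=np.linalg.norm(d);l=np.array([-d[1],d[0]]);o=np.array([f[1],0.])
print("mid x=f(y)",f,"dir",d,"yaw",np.degrees(np.arctan2(d[1],d[0])))
tr=lambda q:np.array([(q[:2]-o)@d,(q[:2]-o)@l,q[2]])
np.savez("trk.npz",o=o,d=d,l=l,c=c)
# rail ends
mm=mask(t,(35,150,100),(50,255,255),(250,220,525,290));v,u=np.nonzero(mm)
print("rail ends s",tr(ray(t,516.5,258,66)),tr(ray(t,258,262,52)))
print("buffer face left edge",[tr(ray(t,446-.5,249,z)) for z in(95,105)])
print("knob T c",[ (ray(t,475,274.5,z),tr(ray(t,475,274.5,z))) for z in(165,172)])
print("ptr tip",tr(ray(t,481,214.5,93)),"base",tr(ray(t,483,230,93)))
for n,f_,b,col in(("zT",t,(320,205,385,228),0),("zS",s,(318,265,358,325),0)):
    q=pts(f_,mask(f_,(22,150,100),(32,255,255),b));q=q[(q[:,2]>50)&(q[:,2]<72)];a=np.array([tr(x) for x in q]);print(n,np.percentile(a,[1,50,99],axis=0))
for n,f_,b in(("kT",t,(466,264,486,286)),("kS",s,(200,298,222,320))):
    q=pts(f_,mask(f_,(0,170,120),(5,255,255),b));q=q[q[:,2]>140];a=np.array([tr(x) for x in q]);print(n,np.percentile(a,[1,50,99],axis=0),np.percentile(q,[1,50,99],axis=0))
q=pts(s,mask(s,(5,170,120),(18,255,255),(240,312,264,332)));q=q[(q[:,2]>75)&(q[:,2]<140)&(q[:,1]<-235)];a=np.array([tr(x) for x in q]);print("bufS",np.percentile(a,[1,50,99],axis=0))
# ray intersection of knob centre
def lin(f,u,v): 
    a=ray(f,u,v,0);b=ray(f,u,v,200);return a,(b-a)/np.linalg.norm(b-a)
a,da=lin(t,475,274);b,db=lin(s,210.2,308)
M=np.c_[da,-db];x=np.linalg.lstsq(M,b-a,rcond=None)[0];print("tri knob",a+da*x[0],b+db*x[1])
E
```

```text
rail z =  [-0.02 57.79] z at y=-300,-60,200 [np.float64(63.509633275432684), np.float64(58.93310773144493), np.float64(53.97520505879153)]
0 [ -0.08 555.94] 130
1 [ -0.08 487.88] 130
mid x=f(y) [ -0.08 521.91] dir [-0.08  1.  ] yaw 94.42093833161235
rail ends s [-441.56   30.1    66.  ] [239.61   3.62  52.  ]
buffer face left edge [array([-251.37,   -2.07,   95.  ]), array([-249.33,   -1.57,  105.  ])]
knob T c [(array([ 477.53, -309.5 ,  165.  ]), array([-305.16,   68.11,  165.  ])), (array([ 477.35, -307.76,  172.  ]), array([-303.41,   68.15,  172.  ]))]
ptr tip [-349.74  -86.84   93.  ] base [-352.    -46.22   93.  ]
zT [[ -85.11 -106.16   50.84]
 [ -16.31  -98.6    62.29]
 [  50.1   -92.03   69.7 ]]
zS [[ -89.96 -109.32   50.39]
 [ -27.14 -103.42   59.85]
 [  47.15  -93.31   64.83]]
kT [[-316.28   56.93  160.76]
 [-303.94   69.35  170.48]
 [-291.67   81.83  178.16]] [[ 463.87 -320.21  160.76]
 [ 476.09 -308.47  170.48]
 [ 488.74 -296.11  178.16]]
kS [[-323.18   54.16  148.48]
 [-312.6    63.22  167.14]
 [-296.58   79.91  172.71]] [[ 465.61 -327.32  148.48]
 [ 483.17 -316.28  167.14]
 [ 491.74 -300.68  172.71]]
bufS [[-263.02  -21.54   83.7 ]
 [-258.94   -9.45  108.35]
 [-251.23   16.47  119.58]]
tri knob [ 478.97 -311.52  156.84] [ 478.44 -311.91  156.92]
```

>>> send_rows([
  [[0, 0, 0, -1, 0.8], [0, 0, 0, -1, 0.8], [0, 0, 0, -1, 0.8], [0, 0, 0, -1, 0.8], [0, 0, 0, -1, 0.7]],
], squeeze=20)

```text
time_s: 0.52
ee_pos: [241.6, -521.5, 213.4]
ee_rot: [-180.0, -0.0, 59.6]
force: [0.0, -0.4, -0.8]
gripper_width: 68.7
gripper_force: 0.0
```

>>> send_rows([
  [[0, 0, 0, -1, 0.7], [0, 0, 0, -1, 0.7], [0, 0, 0, -1, 0.7], [0, 0, 0, -1, 0.7], [0, 0, 0, -1, 0.7]],
])

```text
time_s: 0.93
ee_pos: [241.6, -521.5, 213.5]
ee_rot: [-180.0, -0.1, 93.9]
force: [-0.0, -0.1, -1.1]
gripper_width: 63.9
gripper_force: 0.0
```

>>> send_rows([
  [[0, 0, 0, -0.12, 0.7], [0.5, 0.7, 0, 0, 0.7], [0.5, 0.7, 0, 0, 0.7], [0.5, 0.7, 0, 0, 0.7], [0.5, 0.7, 0, 0, 0.7]],
])

```text
time_s: 1.35
ee_pos: [347.9, -432.3, 213.7]
ee_rot: [-180.0, -0.0, 94.2]
force: [0.5, -0.8, 0.0]
gripper_width: 64.0
gripper_force: 0.0
```

>>> send_rows([
  [[0.5, 0.7, 0, 0, 0.7], [0.5, 0.7, 0, 0, 0.7], [0.5, 0.7, 0, 0, 0.7], [0.5, 0.7, 0, 0, 0.7], [0, 0, 0, 0, 0.7]],
])

```text
time_s: 1.77
ee_pos: [456.6, -341.1, 213.6]
ee_rot: [179.9, -0.1, 94.6]
force: [0.2, 0.4, -0.2]
gripper_width: 63.9
gripper_force: 0.0
```

>>> send_rows([
  [[0, 0, 0, 0, 0.7], [0, 0, 0, 0, 0.7]],
])

```text
time_s: 1.93
ee_pos: [452.2, -345.0, 213.7]
ee_rot: [-179.9, 0.0, 94.4]
force: [-0.6, 0.2, -0.5]
gripper_width: 63.7
gripper_force: 0.0
```

>>> send_rows([
  [[0.4, 0.36, 0, 0, 0.7], [0.4, 0.36, 0, 0, 0.7], [0, 0, 0, 0, 0.7], [0, 0, 0.3, 0, 0.7], [0, 0, 0.3, 0, 0.7]],
])

```text
time_s: 2.35
ee_pos: [478.2, -312.2, 190.4]
ee_rot: [179.9, 0.1, 94.3]
force: [0.4, -0.4, 0.6]
gripper_width: 64.0
gripper_force: 0.0
```

```bash
python3 - <<'E'
from workcell import env
import cv2
s=env.state();print(s["ee_pos"],s["force"])
a=env.grab_frame("scene")["pixels"][240:400,130:330,::-1];b=env.grab_frame("top")["pixels"][200:330,400:560,::-1]
cv2.imwrite("pics/c1.png",cv2.hconcat([cv2.resize(a,(400,320)),cv2.resize(b,(394,320))]))
E
```

```text
[ 478.23430484 -312.23921626  190.3660736 ] [ 0.42947954 -0.38335642  0.62355174]
```

View pics/c1.png

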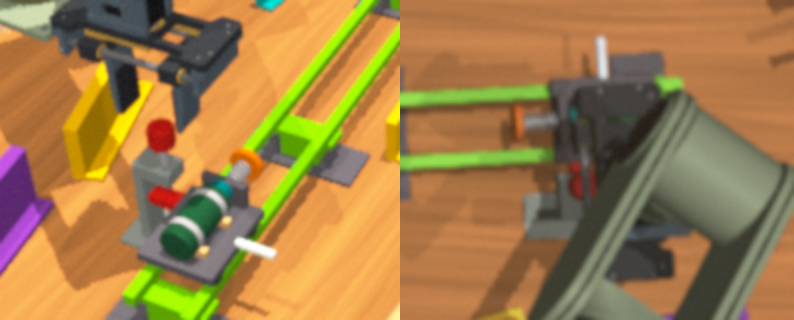

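The crops show the open fingers straddling the knob (scene crop at about (160,135)) and the pointer clearly visible to the scene camera. I'll descend and close.

>>> send_rows([
  [[0, 0, 0.4, 0, 0.7], [0, 0, 0.4, 0, 0.7], [0, 0, 0.4, 0, 0.7], [0, 0, 0, 0, 0.7], [0, 0, 0, 0, 0.25]],
])

```text
time_s: 2.87
ee_pos: [478.1, -311.5, 142.0]
ee_rot: [-179.9, -0.0, 94.3]
force: [-0.1, 0.3, 0.4]
gripper_width: 59.5
gripper_force: 0.0
```

>>> send_rows([
  [[0, 0, 0, 0, 0.2], [0, 0, 0, 0, 0.2], [0, 0, 0, 0, 0.2], [0, 0, 0, 0, 0.2]],
])

```text
time_s: 3.2
ee_pos: [478.3, -311.2, 142.9]
ee_rot: [-179.9, 0.1, 94.5]
force: [-8.6, -2.2, 6.4]
gripper_width: 33.2
gripper_force: 4.7
```

>>> send_rows([
  [[0, 0, 0, 0, 0.2], [0, 0, 0, 0, 0.2], [0, 0, 0, 0, 0.2]],
])

```text
time_s: 3.45
ee_pos: [476.4, -311.3, 142.8]
ee_rot: [-179.7, 0.1, 94.5]
force: [-6.8, -1.8, 5.6]
gripper_width: 29.6
gripper_force: 20.0
```

>>> send_rows([
  [[0, -0.05, 0, 0, 0.2], [0, 0, -0.15, 0, 0.2], [0, 0, -0.15, 0, 0.2], [0, 0, 0, 0, 0.2]],
])

```text
time_s: 3.78
ee_pos: [476.3, -311.3, 155.0]
ee_rot: [-179.9, 0.0, 94.5]
force: [-4.1, -1.9, 1.2]
gripper_width: 29.5
gripper_force: 20.0
```

```bash
cat > look.py <<'E'
from h import *
from workcell import env
import sys
np.set_printoptions(precision=1,suppress=True)
k=np.load("trk.npz");o,d,l=k["o"],k["d"],k["l"]
tr=lambda q:np.array([(q[:2]-o)@d,(q[:2]-o)@l,q[2]])
f=env.grab_frame("scene");np.savez("last.npz",**f)
H=hsv(f)
# pointer: white pixels near the pointer's path, cast on plane z(s)
K=f["intrinsics"];Ti=np.linalg.inv(f["cam_to_world"])
def proj(p):
    c=Ti@np.r_[p,1];return (K@c[:3]/c[2])[:2]
W=cv2.inRange(H,np.array((0,0,165)),np.array((180,70,255)))
S=np.arange(-370,160,5.);band=np.zeros_like(W)
for lat in(-80,-65,-52):
    P=np.array([proj(np.r_[o+d*s+l*lat,57.8-.0197*s+28.5]) for s in S]);cv2.polylines(band,[P.astype(np.int32)],False,255,9)
m=W&band
n,lab,st,cen=cv2.connectedComponentsWithStats(m)
if n>1:
    i=1+np.argmax(st[1:,4]); u,v=cen[i]; z=90
    for _ in range(3): q=tr(ray(f,u,v,z)); z=57.8-.0197*q[0]+28.5
    print("ptr n",st[i,4],"s,lat",q,"px",cen[i])
B=cv2.inRange(H,np.array((7,170,120)),np.array((18,255,255)));band[:]=0
P=np.array([proj(np.r_[o+d*s,57.8-.0197*s+37]) for s in np.arange(-260,240,5.)]);cv2.polylines(band,[P.astype(np.int32)],False,255,26)
n,lab,st,cen=cv2.connectedComponentsWithStats(B&band)
if n>1:
    i=1+np.argmax(st[1:,4]);u,v=cen[i];z=100
    for _ in range(3): q=tr(ray(f,u,v,z)); z=57.8-.0197*q[0]+37
    print("buf n",st[i,4],"s,lat",q,"px",cen[i])
s=env.state();print("t",s["time_s"],"tcp",tr(s["ee_pos"]),"F",s["force"],"w",s["gripper_width"])
E
python3 look.py
```

```text
ptr n 112 s,lat [-353.8  -66.    93.3] px [256.7 363.4]
buf n 663 s,lat [-55.6 -20.5  95.9] px [300.2 272.8]
t 3.8333 tcp [-306.8   69.5  154.7] F [-5.1 -2.5  1.7] w 29.382773133437798
```

>>> send_rows([
  [[0, 0, -0.4, 0, 0.2], [0, 0, 0, 0, 0.55], [0, 0, 0, 0, 0.55], [1, 0, 0, 0, 0.55]],
])

```text
time_s: 4.17
ee_pos: [476.2, -275.3, 169.9]
ee_rot: [179.7, 0.2, 94.2]
force: [1.7, 0.6, 0.5]
gripper_width: 46.8
gripper_force: 0.0
```

```bash
python3 look.py
```

```text
ptr n 114 s,lat [-347.3  -65.4   93.1] px [258.  361.1]
buf n 659 s,lat [-55.9 -20.6  95.9] px [300.2 272.9]
t 4.2167 tcp [-260.1   69.1  169.3] F [-3.5  8.5 -0.9] w 49.171111517365304
```

>>> send_rows([
  [[0.7, 0.35, 0.45, 0, 0.1], [0.7, 0.35, 0.45, 0, 0], [0.7, 0.35, 0.45, 0, 0], [0.7, 0.35, 0.45, 0, 0], [0.7, 0.34, 0.45, 0, 0]],
])

```text
time_s: 4.63
ee_pos: [533.2, -123.9, 79.0]
ee_rot: [179.9, -0.1, 94.4]
force: [1.2, -0.4, 0.3]
gripper_width: 19.4
gripper_force: 0.0
```

```bash
python3 look.py
```

```text
ptr n 108 s,lat [-312.6  -66.2   92.5] px [266.4 350.2]
buf n 313 s,lat [-196.6   16.8   98.7] px [258.5 303.1]
t 4.6833 tcp [-119.2   -1.6   75.6] F [ 0.3  3.2 -2.4] w 15.686341810383198
```

>>> send_rows([
  [[0.7, 0, 0, 0, 0], [0.7, 0, 0, 0, 0], [0, 0, 0, 0, 0]],
])

```text
time_s: 4.93
ee_pos: [527.3, -65.8, 79.3]
ee_rot: [-179.9, -0.2, 94.6]
force: [0.5, -0.0, 0.4]
gripper_width: -0.0
gripper_force: 0.0
```

```bash
python3 look.py; cat > sim.py <<'E'
import numpy as np
from scipy.optimize import least_squares
# data: time, q (m)
def fit(T,Q):
    T=np.array(T);Q=np.array(Q)
    def mod(p): 
        m,t0=p;tau=m/.9;vf=m*9.81*.0205/.9;x=np.clip(T-t0,0,None);return vf*(x-tau*(1-np.exp(-x/tau)))
    r=least_squares(lambda p:np.r_[(mod(p)-Q)/.0007,(p[0]-.85)/.1],[.85,4.0]);m,t0=r.x
    print("m %.3f t0 %.3f"%(m,t0),"res mm",(mod(r.x)-Q)*1e3);return m,t0
def free(m,t0,t):
    tau=m/.9;vf=m*9.81*.0205/.9;x=t-t0;return vf*(x-tau*(1-np.exp(-x/tau))),vf*(1-np.exp(-x/tau))
def run(m,t,q,v,h0,vh,hold=1.,verbose=True,off=0):
    """h0: q at which hand's face would meet free buffer (m); vh: list of per-row speeds"""
    dt=1/1200;h=h0+off;mx=0;tc=None;out=[]
    for i,w in enumerate(list(vh)+[0]*int(hold*12)):
        for _ in range(100):
            h+=w*dt;c=max(q-h,0);cd=v-w if c>0 else 0
            F=max(40*c+1*cd,0) if c>0 else 0
            v+=(m*9.81*.0205-.9*v-F)/m*dt;q+=v*dt;t+=dt
            if c>0 and tc is None:tc=(t,q,v-w)
            mx=max(mx,c)
        out.append((i,round(h*1e3),round(q*1e3),round(v*1e3),round(c*1e3,1)))
    if verbose: print(out)
    print("off %.0f contact"%(off*1e3),tc and np.round(tc,3),"max comp mm %.1f"%(mx*1e3),"end q %.0f"%(q*1e3),"v %.3f c %.1f"%(v,c*1e3), "late min/max q",min(o[2] for o in out[-10:]))
E
```

```text
ptr n 106 s,lat [-280.2  -66.8   91.8] px [273.9 340.3]
buf n 409 s,lat [-140.6   21.3   97.6] px [268.4 288.4]
t 4.9833 tcp [-68.1  -0.7  79.6] F [-0.1 -0.9  0.3] w 0.3662476595852759
```

>>> send_rows([
  [[0.1, 0, 0, 0, 0], [0, 0, 0, 0, 0]],
])

```text
time_s: 5.15
ee_pos: [528.0, -66.3, 80.0]
ee_rot: [180.0, -0.0, 94.4]
force: [0.2, -0.2, -0.8]
gripper_width: -0.1
gripper_force: 0.0
```

```bash
python3 look.py;python3 - <<'E'
import cv2,numpy as np
f=np.load("last.npz")["pixels"][190:390,200:400,::-1]
cv2.imwrite("pics/c2.png",cv2.resize(f,(600,600),interpolation=2))
E
```

```text
ptr n 103 s,lat [-253.   -66.7   91.3] px [279.7 332.3]
buf n 652 s,lat [-108.2   -0.1   96.9] px [282.8 282.9]
t 5.2 tcp [-67.   -0.9  80. ] F [ 0.3  0.4 -0.2] w 0.7189672964614787
```

View pics/c2.png

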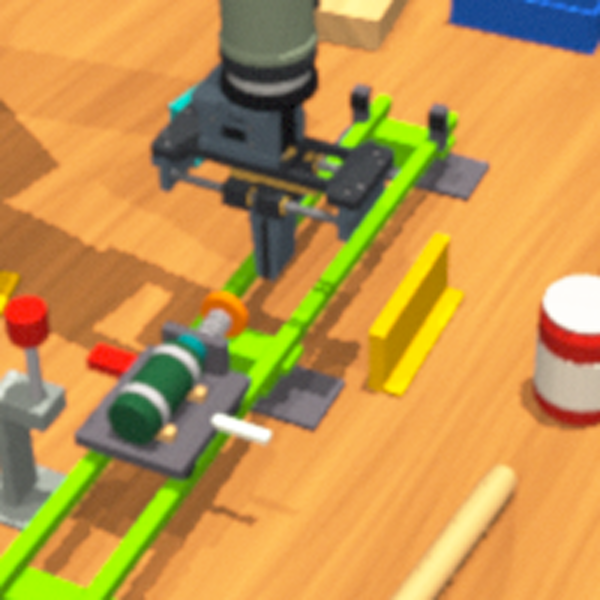

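The crop shows the trolley running free, the buffer at about (225,310) and the closed fingers ahead at (270,250), on the middle line. The pin is up.

```bash
python3 - <<'E'
from sim import *
m,t0=fit([4.167,4.633,4.933,5.15],[.0065,.0412,.0736,.1008])
for t in(5.2,5.4,5.5,5.6,5.7,5.8):print(t,np.round(free(m,t0,t),4))
q,v=free(m,t0,5.2)
h0=(-67-16+250.5)/1e3
pl=[0]*2+[.06,.12]+[.13]*3+list(np.linspace(.125,0,22))
for off in(-.006,-.003,0,.003,.006):
    run(m,5.2,q,v,h0,pl,off=off,verbose=off==0)
E
```

```text
m 0.751 t0 3.902 res mm [-0.11083884 -0.20053184  0.14839033  0.05408995]
5.2 [0.1074 0.1324]
5.4 [0.1347 0.14  ]
5.5 [0.1489 0.1431]
5.6 [0.1633 0.1459]
5.7 [0.178  0.1484]
5.8 [0.193  0.1506]
off -6 contact [6.226 0.259 0.062] max comp mm 9.3 end q 327 v -0.003 c 3.6 late min/max q 326
off -3 contact [6.274 0.266 0.063] max comp mm 9.7 end q 330 v -0.004 c 3.7 late min/max q 329
[(0, 168, 119, 136, 0.0), (1, 168, 130, 139, 0.0), (2, 172, 142, 142, 0.0), (3, 182, 154, 144, 0.0), (4, 193, 166, 146, 0.0), (5, 204, 178, 148, 0.0), (6, 215, 190, 150, 0.0), (7, 225, 203, 152, 0.0), (8, 235, 216, 153, 0.0), (9, 245, 229, 155, 0.0), (10, 254, 242, 156, 0.0), (11, 262, 255, 157, 0.0), (12, 270, 268, 158, 0.0), (13, 277, 281, 151, np.float64(3.2)), (14, 284, 292, 122, np.float64(7.8)), (15, 291, 301, 85, np.float64(10.0)), (16, 297, 307, 51, np.float64(9.7)), (17, 302, 310, 28, np.float64(7.4)), (18, 307, 312, 20, np.float64(4.4)), (19, 312, 313, 25, np.float64(1.7)), (20, 316, 316, 37, np.float64(0.3)), (21, 319, 320, 48, np.float64(0.4)), (22, 322, 324, 53, np.float64(1.7)), (23, 325, 328,
[... 233 characters left out ...]
oat64(4.5)), (30, 330, 333, -14, np.float64(3.2)), (31, 330, 332, -7, np.float64(2.3)), (32, 330, 332, 1, np.float64(2.1)), (33, 330, 332, 7, np.float64(2.5)), (34, 330, 333, 10, np.float64(3.2)), (35, 330, 334, 9, np.float64(4.0)), (36, 330, 334, 5, np.float64(4.5)), (37, 330, 334, 0, np.float64(4.8)), (38, 330, 334, -3, np.float64(4.6)), (39, 330, 334, -5, np.float64(4.2)), (40, 330, 333, -5, np.float64(3.8))]
off 0 contact [6.318 0.273 0.069] max comp mm 10.2 end q 333 v -0.005 c 3.8 late min/max q 332
off 3 contact [6.362 0.28  0.07 ] max comp mm 10.6 end q 336 v -0.006 c 3.9 late min/max q 334
off 6 contact [6.402 0.287 0.076] max comp mm 11.0 end q 340 v -0.007 c 4.1 late min/max q 337
```

```bash
python3 - <<'E'
from sim import *
m,t0=.751,3.902
q,v=free(m,t0,5.2)
h0=(-67-16+250.5)/1e3
for nz in(3,4):
  for n in(18,24):
    print(nz,n)
    pl=[0]*nz+[.07,.12,.12,.12]+list(np.linspace(.12,0,n))
    for off in(-.006,-.003,0,.003,.006): run(m,5.2,q,v,h0,pl,off=off,verbose=False)
E
```

```text
3 18
off -6 contact [5.975 0.22  0.048] max comp mm 7.9 end q 291 v -0.005 c 3.9 late min/max q 290
off -3 contact [6.037 0.229 0.056] max comp mm 8.6 end q 294 v -0.006 c 4.0 late min/max q 292
off 0 contact [6.09  0.237 0.057] max comp mm 9.2 end q 298 v -0.006 c 4.2 late min/max q 295
off 3 contact [6.14  0.245 0.064] max comp mm 9.8 end q 301 v -0.006 c 4.4 late min/max q 298
off 6 contact [6.186 0.252 0.065] max comp mm 10.3 end q 304 v -0.006 c 4.6 late min/max q 301
3 24
off -6 contact [5.981 0.22  0.044] max comp mm 7.0 end q 321 v -0.001 c 4.1 late min/max q 320
off -3 contact [6.046 0.23  0.051] max comp mm 7.6 end q 324 v -0.001 c 4.1 late min/max q 324
off 0 contact [6.105 0.24  0.051] max comp mm 8.2 end q 327 v -0.000 c 4.0 late min/max q 327
off 3 contact [6.158 0.248 0.057] max comp mm 8.7 end q 330 v 0.000 c 3.9 late min/max q 330
off 6 contact [6.21  0.256 0.063] max comp mm 9.1 end q 333 v 0.000 c 3.8 late min/max q 333
4 18
off -6 contact [5.683 0.175 0.028] max comp mm 5.2 end q 291 v -0.002 c 4.1 late min/max q 290
off -3 contact [5.787 0.191 0.03 ] max comp mm 5.3 end q 294 v -0.002 c 4.0 late min/max q 293
off 0 contact [5.883 0.205 0.032] max comp mm 6.0 end q 297 v -0.003 c 3.9 late min/max q 296
off 3 contact [5.969 0.219 0.041] max comp mm 7.0 end q 300 v -0.003 c 3.8 late min/max q 299
off 6 contact [6.041 0.23  0.049] max comp mm 7.8 end q 303 v -0.005 c 3.9 late min/max q 302
4 24
off -6 contact [5.683 0.175 0.028] max comp mm 5.0 end q 321 v -0.002 c 4.0 late min/max q 320
off -3 contact [5.787 0.191 0.03 ] max comp mm 5.1 end q 324 v -0.002 c 4.0 late min/max q 323
off 0 contact [5.883 0.205 0.032] max comp mm 5.5 end q 327 v -0.002 c 4.1 late min/max q 326
off 3 contact [5.97  0.219 0.039] max comp mm 6.3 end q 330 v -0.002 c 4.1 late min/max q 329
off 6 contact [6.045 0.23  0.045] max comp mm 7.0 end q 333 v -0.002 c 4.1 late min/max q 332
```

>>> send_rows([
  [[0, 0, 0, 0, 0], [0, 0, 0, 0, 0], [0, 0, 0, 0, 0], [0, 0, 0, 0, 0], [0.15, 0, 0, 0, 0]],
])

```text
time_s: 5.62
ee_pos: [527.4, -61.1, 80.0]
ee_rot: [180.0, 0.0, 94.4]
force: [0.4, -0.6, 0.9]
gripper_width: 0.6
gripper_force: 0.0
```

>>> send_rows([
  [[0.25, 0, 0, 0, 0], [0.25, 0, 0, 0, 0], [0.25, 0, 0, 0, 0], [0.25, 0, 0, 0, 0], [0.24, 0, 0, 0, 0]],
])

```text
time_s: 6.03
ee_pos: [523.2, -9.4, 79.9]
ee_rot: [-180.0, -0.0, 94.5]
force: [0.4, -0.2, -0.6]
gripper_width: 0.2
gripper_force: 0.1
```

>>> send_rows([
  [[0.23, 0, 0, 0, 0], [0.22, 0, 0, 0, 0], [0.21, 0, 0, 0, 0], [0.2, 0, 0, 0, 0], [0.19, 0, 0, 0, 0]],
])

```text
time_s: 6.45
ee_pos: [520.1, 31.9, 79.9]
ee_rot: [180.0, 0.0, 94.4]
force: [0.2, 0.4, -0.2]
gripper_width: 0.6
gripper_force: 0.0
```

>>> send_rows([
  [[0.18, 0, 0, 0, 0], [0.17, 0, 0, 0, 0], [0.16, 0, 0, 0, 0], [0.15, 0, 0, 0, 0], [0.14, 0, 0, 0, 0]],
])

```text
time_s: 6.87
ee_pos: [517.7, 63.5, 79.9]
ee_rot: [180.0, 0.0, 94.4]
force: [-0.0, -0.1, -0.1]
gripper_width: 0.5
gripper_force: 0.1
```

>>> send_rows([
  [[0.13, 0, 0, 0, 0], [0.12, 0, 0, 0, 0], [0.11, 0, 0, 0, 0], [0.1, 0, 0, 0, 0], [0.09, 0, 0, 0, 0]],
])

```text
time_s: 7.28
ee_pos: [516.0, 85.3, 79.9]
ee_rot: [180.0, 0.0, 94.4]
force: [-0.3, 0.4, 0.3]
gripper_width: 0.9
gripper_force: 0.1
```

>>> send_rows([
  [[0.08, 0, 0, 0, 0], [0.06, 0, 0, 0, 0], [0.05, 0, 0, 0, 0], [0.04, 0, 0, 0, 0], [0.02, 0, 0, 0, 0]],
])

```text
time_s: 7.7
ee_pos: [515.2, 95.0, 79.9]
ee_rot: [180.0, 0.0, 94.4]
force: [-0.2, 0.1, -0.2]
gripper_width: 0.5
gripper_force: 0.1
```

```bash
python3 look.py
```

```text
ptr n 80 s,lat [-22.2 -66.8  86.7] px [323.1 272.9]
buf n 231 s,lat [72.1 13.6 93.4] px [309.8 242.1]
t 7.75 tcp [95.3 -0.7 79.9] F [-0.2  0.5  1.1] w 0.5261243880739681
```

>>> send_rows([
  [[0, 0, 0, 0, 0], [0, 0, 0, 0, 0], [0, 0, 0, 0, 0], [0, 0, 0, 0, 0], [0, 0, 0, 0, 0]],
])

```text
time_s: 8.17
ee_pos: [515.2, 94.7, 79.9]
ee_rot: [180.0, 0.0, 94.4]
force: [0.8, 0.5, 0.0]
gripper_width: 0.5
gripper_force: 0.0
```

>>> send_rows([
  [[0, 0, 0, 0, 0], [0, 0, 0, 0, 0], [0, 0, 0, 0, 0], [0, 0, 0, 0, 0], [0, 0, 0, 0, 0]],
])

```text
time_s: 8.58
ee_pos: [515.2, 94.8, 79.9]
ee_rot: [180.0, 0.0, 94.4]
force: [-0.0, 0.4, -0.9]
gripper_width: 0.2
gripper_force: 0.1
```

>>> send_rows([
  [[0, 0, 0, 0, 0], [0, 0, 0, 0, 0], [0, 0, 0, 0, 0], [0, 0, 0, 0, 0], [0, 0, 0, 0, 0]],
])

```text
time_s: 9.0
ee_pos: [515.2, 94.8, 79.9]
ee_rot: [-180.0, 0.0, 94.4]
force: [-0.4, 0.4, 0.5]
gripper_width: 0.5
gripper_force: 0.1
```

>>> send_rows([
  [[0, 0, 0, 0, 0], [0, 0, 0, 0, 0], [0, 0, 0, 0, 0], [0, 0, 0, 0, 0], [0, 0, 0, 0, 0]],
])

```text
time_s: 9.42
ee_pos: [515.2, 94.8, 79.9]
ee_rot: [180.0, 0.0, 94.4]
force: [1.1, -0.6, 0.6]
gripper_width: 0.3
gripper_force: 0.1
```

>>> send_rows([
  [[0, 0, 0, 0, 0], [0, 0, 0, 0, 0], [0, 0, 0, 0, 0], [0, 0, 0, 0, 0], [0, 0, 0, 0, 0]],
])

```text
time_s: 9.83
ee_pos: [515.2, 94.8, 79.9]
ee_rot: [180.0, 0.0, 94.4]
force: [0.3, 0.1, -0.4]
gripper_width: 0.5
gripper_force: 0.1
```

```bash
python3 look.py;python3 - <<'E'
import cv2,numpy as np
f=np.load("last.npz")["pixels"][160:360,220:420,::-1]
cv2.imwrite("pics/c3.png",cv2.resize(f,(600,600),interpolation=2))
E
```

```text
ptr n 83 s,lat [-24.2 -65.6  86.8] px [322.3 273.2]
buf n 246 s,lat [70.6 13.1 93.4] px [309.7 242.5]
t 9.8833 tcp [95.1 -0.7 79.9] F [-0.   0.3  0.3] w 0.48594836458505064
```

View pics/c3.png

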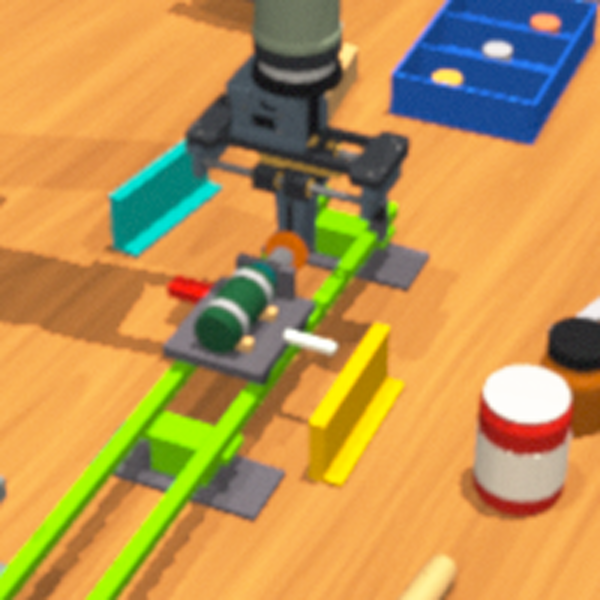

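The trolley is held on its buffer, with the orange disc at (285,250) against the fingers and the pointer tip at (335,348) beside the yellow plate. I'll verify the alignment numerically.

```bash
python3 - <<'E'
from h import *
s=load("scene0.npz");t=load("top0.npz");k=np.load("trk.npz");o,d,l=k["o"],k["d"],k["l"]
tr=lambda q:np.array([(q[:2]-o)@d,(q[:2]-o)@l,q[2]]).round(1)
L=load("last.npz")
print("zone ends scene",tr(ray(L,348.5,269,62)),tr(ray(L,323.7,299.5,62)),"top",tr(ray(t,325.5,215,62)),tr(ray(t,378.5,215,62)))
print("tip",tr(ray(L,332,276.5,86.5)))
E
```

```text
zone ends scene [  46.6 -107.    62. ] [-85.9 -96.9  62. ] top [  53.4 -111.1   62. ] [ -87.  -103.5   62. ]
tip [-25.9 -92.2  86.5]
```

>>> send_rows([
  [[0.02, 0, 0, 0, 0], [0.04, 0, 0, 0, 0], [0.06, 0, 0, 0, 0], [0.08, 0, 0, 0, 0], [0.1, 0, 0, 0, 0]],
])

```text
time_s: 10.3
ee_pos: [514.3, 107.0, 79.9]
ee_rot: [180.0, 0.0, 94.4]
force: [0.2, 0.4, 0.3]
gripper_width: 0.7
gripper_force: 0.0
```

>>> send_rows([
  [[0.1, 0, 0, 0, 0], [0.1, 0, 0, 0, 0], [0.1, 0, 0, 0, 0], [0.1, 0, 0, 0, 0], [0.1, 0, 0, 0, 0]],
])

```text
time_s: 10.72
ee_pos: [512.7, 127.3, 79.9]
ee_rot: [-180.0, 0.0, 94.4]
force: [0.4, -0.1, 0.1]
gripper_width: 0.7
gripper_force: 0.1
```

>>> send_rows([
  [[0.1, 0, 0, 0, 0], [0.1, 0, 0, 0, 0], [0.1, 0, 0, 0, 0], [0.1, 0, 0, 0, 0], [0.1, 0, 0, 0, 0]],
])

```text
time_s: 11.13
ee_pos: [511.2, 147.1, 79.9]
ee_rot: [180.0, 0.0, 94.4]
force: [0.7, -0.3, -0.0]
gripper_width: 0.4
gripper_force: 0.0
```

>>> send_rows([
  [[0.1, 0, 0, 0, 0], [0.1, 0, 0, 0, 0], [0.1, 0, 0, 0, 0], [0.1, 0, 0, 0, 0], [0.1, 0, 0, 0, 0]],
])

```text
time_s: 11.55
ee_pos: [509.7, 167.0, 80.0]
ee_rot: [180.0, 0.0, 94.4]
force: [-0.6, -0.1, -0.5]
gripper_width: 0.0
gripper_force: 0.1
```

>>> send_rows([
  [[0.1, 0, 0, 0, 0], [0.1, 0, 0, 0, 0], [0.1, 0, 0, 0, 0], [0.1, 0, 0, 0, 0], [0.1, 0, 0, 0, 0]],
])

```text
time_s: 11.97
ee_pos: [508.1, 187.0, 79.9]
ee_rot: [180.0, 0.0, 94.4]
force: [-0.1, -0.7, 0.9]
gripper_width: 0.4
gripper_force: 0.0
```

>>> send_rows([
  [[0.1, 0, 0, 0, 0], [0.1, 0, 0, 0, 0], [0.09, 0, 0, 0, 0], [0.08, 0, 0, 0, 0], [0.07, 0, 0, 0, 0]],
])

```text
time_s: 12.38
ee_pos: [506.7, 204.5, 79.9]
ee_rot: [180.0, 0.0, 94.4]
force: [-0.1, -0.7, -0.1]
gripper_width: 0.7
gripper_force: 0.1
```

```bash
python3 look.py
```

```text
ptr n 73 s,lat [ 85.9 -66.8  84.6] px [340.1 249.6]
buf n 479 s,lat [-83.2 -20.2  96.4] px [295.  279.2]
t 12.4333 tcp [205.4  -0.6  79.9] F [0.5 1.1 0.5] w 0.6088643548678637
```

>>> send_rows([
  [[0.05, 0, 0, 0, 0], [0.06, 0, 0, 0, 0], [0.06, 0, 0, 0, 0], [0.06, 0, 0, 0, 0], [0.06, 0, 0, 0, 0]],
])

```text
time_s: 12.85
ee_pos: [505.9, 215.8, 79.9]
ee_rot: [180.0, 0.0, 94.4]
force: [0.6, -0.8, 0.7]
gripper_width: 0.7
gripper_force: 0.0
```

>>> send_rows([
  [[0.06, 0, 0, 0, 0], [0.06, 0, 0, 0, 0], [0.06, 0, 0, 0, 0], [0.06, 0, 0, 0, 0], [0.06, 0, 0, 0, 0]],
])

```text
time_s: 13.27
ee_pos: [504.9, 227.9, 79.9]
ee_rot: [180.0, 0.0, 94.4]
force: [0.0, -0.5, -0.2]
gripper_width: 0.6
gripper_force: 0.1
```

>>> send_rows([
  [[0.06, 0, 0, 0, 0], [0.06, 0, 0, 0, 0], [0.06, 0, 0, 0, 0], [0.06, 0, 0, 0, 0], [0.06, 0, 0, 0, 0]],
])

```text
time_s: 13.68
ee_pos: [504.0, 239.8, 79.9]
ee_rot: [180.0, 0.0, 94.4]
force: [-0.3, 0.1, -0.2]
gripper_width: 0.4
gripper_force: 0.0
```

>>> send_rows([
  [[0.06, 0, 0, 0, 0], [0.06, 0, 0, 0, 0], [0.06, 0, 0, 0, 0], [0.06, 0, 0, 0, 0], [0.06, 0, 0, 0, 0]],
])

```text
time_s: 14.1
ee_pos: [503.0, 251.8, 79.9]
ee_rot: [-180.0, 0.0, 94.4]
force: [-0.5, -0.3, -0.2]
gripper_width: 0.3
gripper_force: 0.0
```

>>> send_rows([
  [[0.06, 0, 0, 0, 0], [0.06, 0, 0, 0, 0], [0.06, 0, 0, 0, 0], [0.06, 0, 0, 0, 0], [0, 0, 0, 0, 0]],
])

```text
time_s: 14.52
ee_pos: [502.3, 261.6, 79.9]
ee_rot: [180.0, -0.0, 94.5]
force: [0.1, -0.1, 0.0]
gripper_width: 0.2
gripper_force: 0.0
```

```bash
python3 look.py;python3 - <<'E'
import cv2,numpy as np
f=np.load("last.npz")["pixels"][160:360,220:420,::-1]
cv2.imwrite("pics/c4.png",cv2.resize(f,(600,600),interpolation=2))
E
```

```text
ptr n 70 s,lat [123.1 -67.7  83.9] px [345.8 242.2]
buf n 582 s,lat [-67.9 -20.2  96.1] px [297.9 275.6]
t 14.5667 tcp [262.1  -0.6  79.9] F [-0.5  0.5  0.5] w 0.34285971545991833
```

View pics/c4.png

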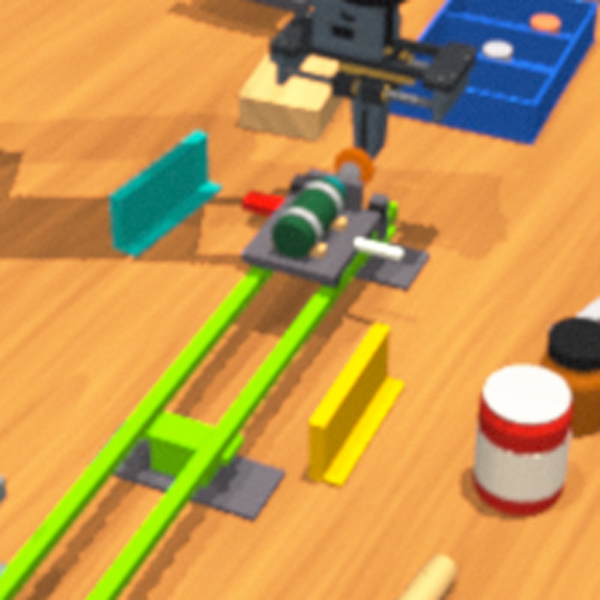

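The trolley stands against the horns near (345,215) in the crop, with the hand ahead and clear of the buffer. I'll retreat upward.

>>> send_rows([
  [[0.1, 0, 0, 0, 0], [0, 0, -0.3, 0, 0], [0, 0, -0.6, 0, 0], [0, 0, -0.7, 0, 0], [0, 0, -0.6, 0, 0]],
])

```text
time_s: 14.98
ee_pos: [502.0, 265.3, 169.2]
ee_rot: [180.0, -0.0, 94.4]
force: [-0.3, 0.6, -0.4]
gripper_width: 0.6
gripper_force: 0.0
```

>>> send_rows([
  [[0, 0, -0.3, 0, 0], [0, 0, 0, 0, 0], [0, 0, 0, 0, 0], [0, 0, 0, 0, 0]],
])

```text
time_s: 15.32
ee_pos: [501.3, 264.8, 178.7]
ee_rot: [-179.9, 0.1, 94.4]
force: [-0.1, 0.4, -1.1]
gripper_width: 0.2
gripper_force: 0.0
```

```bash
python3 look.py;python3 - <<'E'
from h import *
L=load("last.npz");m=mask(L,(0,170,120),(5,255,255),(195,270,230,325));v,u=np.nonzero(m);a=mask(load("scene0.npz"),(0,170,120),(5,255,255),(195,270,230,325));w,x=np.nonzero(a)
print("knob rows now",v.min(),v.max(),"before",w.min(),w.max())
from workcell import env
q=(353.8)  # parked reading
print(env.job_done())
E
```

```text
ptr n 70 s,lat [123.1 -67.7  83.9] px [345.8 242.2]
buf n 578 s,lat [-68.7 -20.2  96.2] px [297.7 275.8]
t 15.3667 tcp [265.5   0.3 178.4] F [-0.5 -0.2 -0.3] w 0.5996244283970252
knob rows now 289 305 before 300 315
the job is handed in; nothing more can be done
None
```

I handed the job in at about 15.4 s; the call gave no verdict. By camera, the pin was up, the trolley ran free past 150 mm, was caught on its buffer and held about 2 s beside the yellow plate, and now rests against the horns with the hand clear. The buffer's peak compression was not measured; a simulation of the catch put it at about 5–7 mm.

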